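# Seat the captive nut in a stand base and close its keeper

### The job

The cast base of the laboratory stand lies underside up. Slide the big loose hexagon nut gently along its floor, without lifting it, until it drops into the six-sided pocket and lies flat there; feel for the pocket, and do not press or ram the nut hard against the base. Then gently push the keeper strap round over the nut until it is fully against its stop pin, leave everything else where it is, and let go.

Things in the scene. Friction and masses are not known exactly. Their poses are not given: they have to be found in the camera images.
- stand_base: Hollow grey cast-iron base of a laboratory stand, lying underside up, fixed: outside 320 (its x) by 200 (its y) by 38 mm high, walls 8 mm thick; at each corner a round boss with a rubber foot, top 42 mm up, reaching 22 mm in from both outer faces. Origin on the bench under its centre, z up. Inside is a flat floor, 14 mm above the bench, in which the pocket is sunk.
- pocket_about (a point): Drawn place of the six-sided pocket, at floor level (x 30, y 0, z 14 mm of the base). Pocket: 32.5 mm across flats, 5 mm deep, bright bottom with a dark bore, two flats facing +x and -x of the base. Castings differ: its true centre lies on the base's y = 0 line but up to 8 mm from this point towards +x or -x; that is not measured and must be felt or seen.
- stop_pin (a point): Top of the keeper's stop pin, steel, 8 mm thick, standing 14 mm high on the floor at x 15.5, y 45 mm of the base.
- nut: Big loose steel hexagon nut, 30 mm across flats, 10 mm thick, hole 18 mm, about 40 g, on the base's floor on the -x side of the pocket. Origin: centre of its underside; z up; its x axis goes through the middle of a flat. Origin height: 14 mm on the floor, 9 mm in the pocket; there it stands 5 mm proud and slides no further: dragging on rams it. It must not be forced against the base with over 6 N.
- keeper (a joint): Angle of the keeper: steel strap 4 mm thick, 100 mm long, 20 mm wide, 32 mm where it covers the nut. 0: along the base's +x; grows clockwise seen from above; 1.571: along -y, over the pocket, against the stop pin. Underside 7.5 mm above the floor: clears a seated nut, not a loose one. Stiff: about 2.5 N at the stud; stays where left. Starts at 0.28 to 0.50. Over 20 N of the fingers bends it.
- keeper_stud (a point): Centre of the top of the keeper's upright round thumb stud, 16 mm in diameter and 14 mm high, 92 mm from the pivot; its top is 39.5 mm above the bench.
- keeper_pivot (a point): On the keeper's upright pivot axis (x 30, y 70 mm of the base), at the strap's top, 25.5 mm above the bench; a screw head 16 mm wide and 4 mm high sits on it.
- small_nut: Bystander: small hexagon nut, 17 mm across flats, 8 mm thick, on the floor of the base. Origin at the centre of its underside.
- washer: Bystander: flat washer, 35 mm across, 3 mm thick, on the floor of the base. Origin at the centre of its underside.
- spanner: Bystander on the bench: steel spanner, 240 mm long.
- boss_head: Bystander on the bench: dark boss head with two thumbscrews, about 80 mm long, 40 mm high.
- stopper: Bystander on the bench: upright glass stopper, 32 mm wide, 40 mm high.
- bung: Bystander on the bench: black tapered rubber bung, 40 mm wide, 32 mm high.
- cork_ring: Bystander on the bench: cork flask ring, 110 mm across, 28 mm high.
- reagent_jar: Bystander on the bench: amber jar, 68 mm across, 110 mm high.

How it is judged:
By the outcome, as a careful person would: the job done as asked, in the order asked, and still so for the second after the job is handed in, with the robot touching nothing.
It also fails if it takes over 61 s, if anything falls off the work surface, if the arm or the gripper's body presses on something with over 40 N, if the wrist force passes 120 N, or if a joint passes its speed limit or range.

### The arm

A 7-joint arm with a two-finger parallel gripper is mounted at the origin on the work surface. World frame = base frame: x ahead of the robot, y to its left, z up, the work surface at z = 0. Lengths are in m, angles in rad, forces in N, time in s.
With the tool pointing down it reaches from about 0.4 to 0.85 m from the base axis. Payload 4.5 kg.
Tool frame: the origin (TCP) lies between the finger pads; the fingertips stand 25 mm ahead of it and the grasp point (between the pads) lies 6 mm ahead of it; z points along the fingers, y is the direction in which the jaws open and shut (so a half turn about z gives the same grasp; the last joint's range is limited). The gripper opens to 85 mm and grips with 20 to 120 N. Pads are 22 mm wide; open, the fingers measure 114 mm over their backs; the gripper's body (76 mm by 85 mm) begins 54 mm behind the grasp point. The pads swing forward as they close: fully open they stand 13 mm farther back than shut.
Start: joints at [-1.192, 0.689, -0.195, 1.565, 0.157, 0.902, -0.215], TCP at [0.211, 0.588, 0.256] pointing down, gripper open.
Joint ranges: [-3.01, 3.01], [-0.46, 2.08], [-1.47, 1.51], [0.13, 2.56], [-1, 4.14], [0.04, 2.09], [-2.66, 2.66]. Speed limits (rad/s): [2.57, 2.57, 3.14, 3.14, 3.14, 3.14, 3.14].

### API

Orientations are given as a unit quaternion [x, y, z, w].
In Python, from rig import status, viewer, arm gives the robot as it stands.
- The arm moves only by the tool drive_tool, never from a script. Its argument "motion" is a list that holds one entry, the list of rows, each a list of 7 numbers: the turn, a rotation vector about the tool's x, y, z in rad, then the shift along the tool's x, y, z in mm, then the opening in per cent of the stroke, from 0 (shut) to 100 (fully open). A call has 1 to 20 rows; each row shifts and turns the commanded pose from where the row before left it, along the tool's axes as they then stand; what a row does not reach is not made up. A row lasts 1/12 s, in which the tool goes at most 41.7 mm and 7.16 degrees, less where a joint would pass 70% of its speed; a pose out of reach is approached as far as the arm can. A call with a gripper value outside its range is refused whole. The fingers move at their own pace and stop on an object; "force" is the grip in N (left out, the last holds). Time passes only in rows, so rows that do not move let the fingers close. It gives the time, the measured TCP pose, the force and the opening at its end, in the units of the state.
- status.get_state(): the state, without advancing time (a new reading comes with each control period).
- viewer.grab_frame(name): name is "scene" or "top" or "wrist"; returns a dict with "color" (384x512x3 uint8, red, green, blue), "fx", "fy", "cx", "cy" (pixels), "rvec" (rotation vector, rad) and "tvec" (3), from world to camera coordinates, as OpenCV has them. Camera axes: x right, y down, z forward; pixel columns grow to the right and rows downward; lengths in m; the calibration is good to about 2 mm. A picture is of the moment at which its call begins. There is no depth.
- arm.sign_off(): hands the job in, once; it reports no verdict.
The state is a dict: "time": time; "joint_pos": joint angles; "dq": joint speeds; "tau": joint torques, N m; "position": TCP position; "ee_rot": TCP orientation; "wrist_force": force on the tool from outside, world axes, zero at the start; "wrist_torque": the same for the moment, N m; "finger_gap": opening from 0.0 (shut) to 1.0 (fully open).
Only numpy, scipy, OpenCV 4.12 (cv2) and the standard library are available. Lean on these libraries where they do the work, as an engineer would, in place of code of your own. Each camera call takes 0.05 s, during which the arm holds its last target.

## Working session

There is one attempt and no reset: what is moved stays moved. The work goes in short steps, Python scripts to look and compute and a tool call to move; the robot and the scene stay as the last step left them, time stands still between calls to the robot, and variables do not carry over. Pictures are saved under pics/ and viewed, and the job is handed in when it is done.

Besides the shell and the picture viewer there is one more tool, called after ">>>" as name([rows], argument=value, ...), one row to a line, values as JSON. drive_tool: Moves the arm, as the interface text tells. Its arguments: {"type":"object","properties":{"motion":{"type":"array"},"force":{"type":"number"}},"required":["motion"]}

```bash
ls; mkdir -p pics
cat > h.py <<'E'
import numpy as np, cv2
from rig import status, viewer, arm
def grab(n,fn=None):
    f=viewer.grab_frame(n)
    if fn: cv2.imwrite('pics/'+fn, f['color'][:,:,::-1])
    return f
def K(f): return np.array([[f['fx'],0,f['cx']],[0,f['fy'],f['cy']],[0,0,1.]])
def ray(f,uv,z):
    R,_=cv2.Rodrigues(np.array(f['rvec'],float)); t=np.array(f['tvec'],float).ravel()
    uv=np.atleast_2d(np.array(uv,float)); d=np.c_[uv,np.ones(len(uv))]@np.linalg.inv(K(f)).T@R
    c=-R.T@t
    return c+d*((z-c[2])/d[:,2])[:,None]
def proj(f,P):
    return cv2.projectPoints(np.atleast_2d(np.array(P,float)),np.array(f['rvec'],float),np.array(f['tvec'],float),K(f),None)[0][:,0]
E
python3 - <<'E'
from h import *
import pickle
for n in ['scene','top','wrist']:
    f=grab(n,n+'0.png'); pickle.dump(f,open(n+'0.pkl','wb'))
    R,_=cv2.Rodrigues(np.array(f['rvec'],float)); print(n,f['fx'],-R.T@np.array(f['tvec']).ravel())
s=status.get_state(); print(s)
E
```

```text
pics
scene 403.62087781722136 [1.07420201 0.50045431 0.79948497]
top 390.8341695510081 [0.42165657 0.00399865 1.30251704]
wrist 314.86552372543224 [0.13852696 0.6136267  0.37427507]
{'time': 0.15, 'joint_pos': array([-1.19221512,  0.68981367, -0.19451396,  1.56611437,  0.15734666,
        0.90248318, -0.21509323]), 'dq': array([ 0.00157367, -0.00188464, -0.00118819, -0.00258349,  0.0009015 ,
        0.00023224, -0.00044391]), 'tau': array([-1.02083493e-03, -5.39932430e+01, -1.26819961e+00, -1.58718270e+01,
        9.31794959e-03,  6.47007313e-03,  1.04193253e-05]), 'position': array([0.21113752, 0.58776815, 0.2556515 ]), 'ee_rot': array([ 1.71492723e-01,  9.85185129e-01, -7.10911233e-04, -4.99201615e-05]), 'wrist_force': array([ 0.59521609, -0.4614521 ,  0.34314337]), 'wrist_torque': array([ 0.00302565, -0.02921264, -0.01102486]), 'finger_gap': 0.996957677934611}
```

View pics/scene0.png

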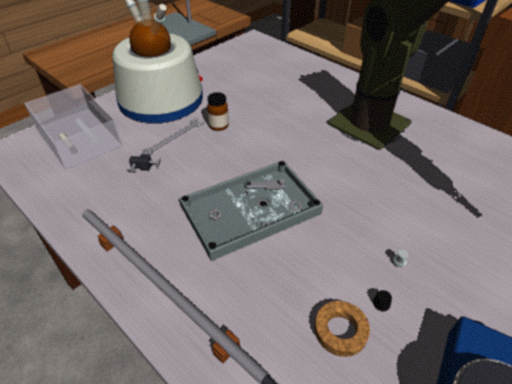

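View pics/top0.png

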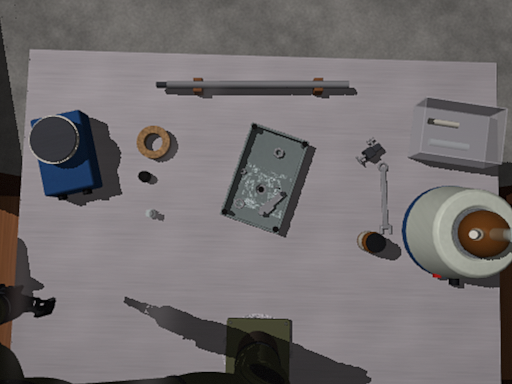

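View pics/wrist0.png

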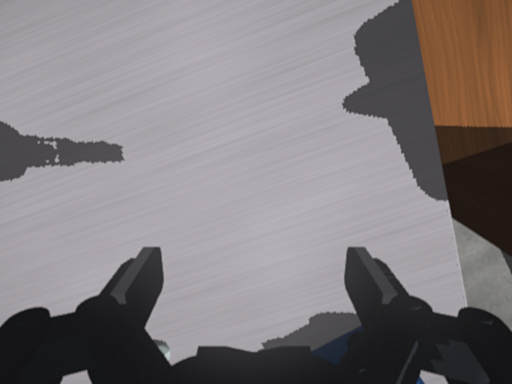

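Run:
```python
import pickle,cv2
f=pickle.load(open('top0.pkl','rb'));im=f['color'][110:250,205:330,::-1]
a=cv2.resize(im,None,fx=4.2,fy=4.2,interpolation=cv2.INTER_CUBIC);cv2.imwrite('pics/topz.png',a)
f=pickle.load(open('scene0.pkl','rb'));im=f['color'][150:265,170:330,::-1]
a=cv2.resize(im,None,fx=5,fy=5,interpolation=cv2.INTER_CUBIC);cv2.imwrite('pics/scz.png',a)
```

```text
(no output)
```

View pics/topz.png

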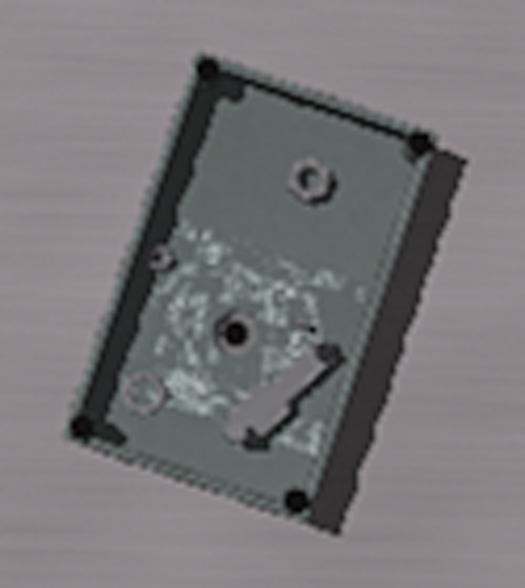

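View pics/scz.png

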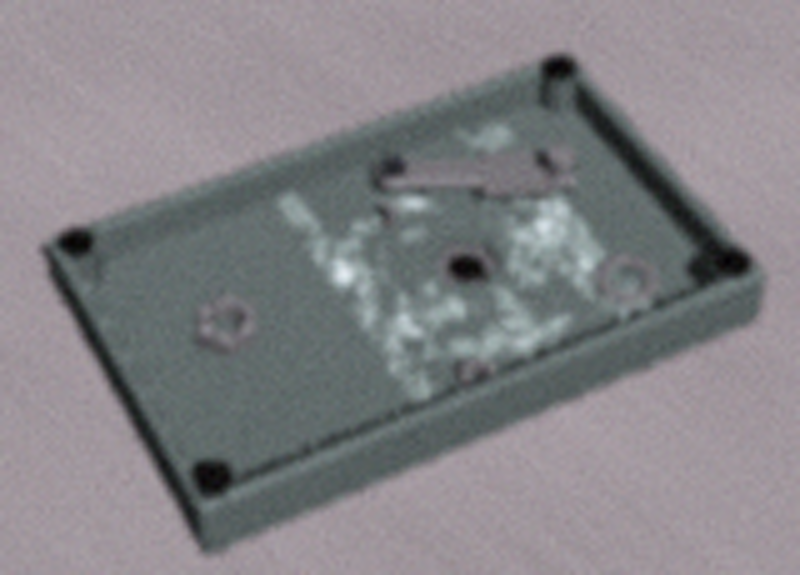

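```bash
cat >> h.py <<'E'
def fit2(src,dst):
    src=np.array(src,float);dst=np.array(dst,float)
    a=src-src.mean(0);b=dst-dst.mean(0)
    th=np.arctan2((a[:,0]*b[:,1]-a[:,1]*b[:,0]).sum(),(a*b).sum())
    R=np.array([[np.cos(th),-np.sin(th)],[np.sin(th),np.cos(th)]])
    t=dst.mean(0)-R@src.mean(0)
    return th,t,np.linalg.norm(src@R.T+t-dst,axis=1)
E
python3 - <<'E'
from h import *
import pickle
f=pickle.load(open('top0.pkl','rb')); g=pickle.load(open('scene0.pkl','rb'))
L=lambda l,o,s:(np.array(l,float)+.5)/s-.5+np.array(o)
tb=L([[207,69],[420,144],[82,426],[296,501]],[205,110],4.2)   # (-,-),(-,+),(+,-),(+,+)
sb=L([[212,474],[77,241],[732,263],[559,67]],[170,150],5)
src=np.array([[-149,-89],[-149,89],[149,-89],[149,89]])/1e3
for ff,b in((f,tb),(g,sb)):
    w=ray(ff,b,.042)[:,:2]; print(w.round(4)); print(fit2(src,w))
for n,uv,z in(('nut',[312,180],.024),('bore',[235,333],.009),('pivot',[330,352],.0295),('stud',[255,440],.0395),('small',[163,258],.022),('washer',[145,393],.017)):
    th,t,_=fit2(src,ray(f,tb,.042)[:,:2]); w=ray(f,L([uv],[205,110],4.2),z)[0]; c,s=np.cos(th),np.sin(th)
    print(n,w.round(4),((w[:2]-t)@np.array([[c,-s],[s,c]])*1e3).round(1))
for n,uv,z in(('nut',[226,324],.024),('bore',[467,267],.009),('small',[474,369],.022),('washer',[627,277],.017),('stud',[566,160],.0395)):
    th,t,_=fit2(src,ray(g,sb,.042)[:,:2]); w=ray(g,L([uv],[170,150],5),z)[0]; c,s=np.cos(th),np.sin(th)
    print(n,w.round(4),((w[:2]-t)@np.array([[c,-s],[s,c]])*1e3).round(1))
E
```

```text
[[ 0.727   0.0284]
 [ 0.6725 -0.1385]
 [ 0.4472  0.117 ]
 [ 0.3938 -0.0483]]
(np.float64(2.830594972965018), array([ 0.5601367 , -0.01032857]), array([0.00225706, 0.00310308, 0.00341318, 0.00301562]))
[[ 0.7254  0.029 ]
 [ 0.6732 -0.1345]
 [ 0.4483  0.1203]
 [ 0.3949 -0.0451]]
(np.float64(2.8280331805144003), array([ 0.5604384 , -0.00755371]), array([0.00473429, 0.00397012, 0.00344743, 0.00386369]))
nut [ 0.6452 -0.056   0.024 ] [-95.   17.5]
bore [0.5242 0.0015 0.009 ] [37.8 -0.3]
pivot [ 0.5096 -0.0727  0.0295] [29.  74.8]
stud [ 0.4397 -0.0158  0.0395] [112.9  42.1]
small [0.5808 0.0594 0.022 ] [  1.7 -72.7]
washer [0.4747 0.0708 0.017 ] [106.1 -51.1]
nut [ 0.6481 -0.0487  0.024 ] [-96.1  12.1]
bore [0.5224 0.0033 0.009 ] [39.5  1.4]
small [0.5805 0.0621 0.022 ] [  2.4 -72.4]
washer [0.4744 0.0741 0.017 ] [107.  -51.1]
stud [0.4479 0.0066 0.0395] [111.4  21.3]
```

>>> drive_tool([
  [[0,0,0,-31,-25,0,100],[0,0,0,-31,-25,0,100],[0,0,0,-31,-25,0,100],[0,0,0,-31,-25,0,100],[0,0,0,-31,-25,0,100],[0,0,0,-31,-25,0,100],[0,0,0,-31,-25,0,100],[0,0,0,-31,-25,0,100],[0,0,0,-31,-25,0,100],[0,0,0,-31,-25,0,100],[0,0,0,-31,-25,0,100],[0,0,0,-31,-25,0,100],[0,0,0,-31,-25,0,100],[0,0,0,-31,-25,0,100],[0,0,0,-31,-25,0,100],[0,0,0,-31,-25,0,100],[0,0,0,-31,-25,0,100],[0,0,0,-30,-24,0,100]],
])

```text
time: 1.65
position: [0.5843, -0.025, 0.2561]
ee_rot: [0.172, 0.985, -0.0, -0.0]
wrist_force: [0.6, 0.2, 0.0]
finger_gap: 0.996
```

>>> drive_tool([
  [[0,0,-0.115,0,0,0,60],[0,0,-0.115,0,0,0,60],[0,0,-0.115,0,0,0,60],[0,0,-0.115,0,0,0,60],[0,0,-0.115,0,0,0,60],[0,0,-0.115,0,0,0,60],[0,0,-0.115,0,0,0,60],[0,0,-0.115,0,0,0,60],[0,0,-0.115,0,0,0,60],[0,0,-0.115,0,0,0,60],[0,0,-0.115,0,0,0,60],[0,0,-0.115,0,0,0,60],[0,0,-0.115,0,0,0,60],[0,0,-0.11,0,0,0,60],[0,0,0,0,0,0,60],[0,0,0,0,0,0,60]],
])

```text
time: 2.98
position: [0.5835, -0.0228, 0.2559]
ee_rot: [-0.588, 0.809, 0.0, -0.0]
wrist_force: [-0.1, -0.3, 0.5]
finger_gap: 0.6
```

```bash
cat >> h.py <<'E'
from scipy.spatial.transform import Rotation as Ro
def st():
    s=status.get_state(); R=Ro.from_quat(s['ee_rot']).as_matrix()
    print('t',round(s['time'],2),'p',(s['position']*1e3).round(1),'yaw y',np.degrees(np.arctan2(R[1,1],R[0,1])).round(2),'z',R[:,2].round(3),'F',s['wrist_force'].round(2),'gap',round(s['finger_gap'],3),'q7',s['joint_pos'][6].round(2))
    return s
E
python3 - <<'E'
from h import *
import pickle
st(); f=grab('wrist','w1.png'); pickle.dump(f,open('w1.pkl','wb'))
E
```

```text
t 2.98 p [583.5 -22.8 255.9] yaw y 162.02 z [-0.001  0.    -1.   ] F [-0.14 -0.29  0.51] gap 0.6 q7 2.26
```

View pics/w1.png

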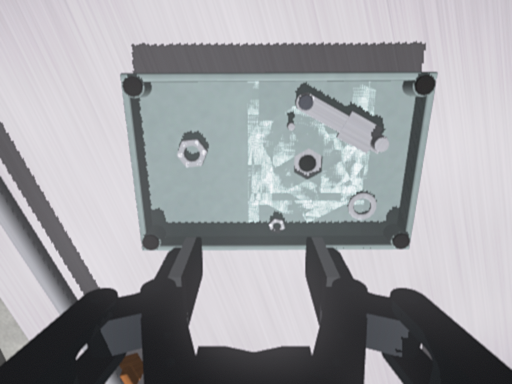

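Run:
```python
import pickle,cv2
f=pickle.load(open('w1.pkl','rb'));c=f['color'][:,:,::-1]
a=cv2.resize(c[120:190,160:240],None,fx=7,fy=7,interpolation=cv2.INTER_CUBIC)
b=cv2.resize(c[75:185,270:390],None,fx=6,fy=6,interpolation=cv2.INTER_CUBIC)
cv2.imwrite('pics/w1a.png',a);cv2.imwrite('pics/w1b.png',b[:600])
d=cv2.resize(c[60:260,110:450],None,fx=2.3,fy=2.3,interpolation=cv2.INTER_CUBIC);cv2.imwrite('pics/w1d.png',d)
```

```text
(no output)
```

View pics/w1a.png

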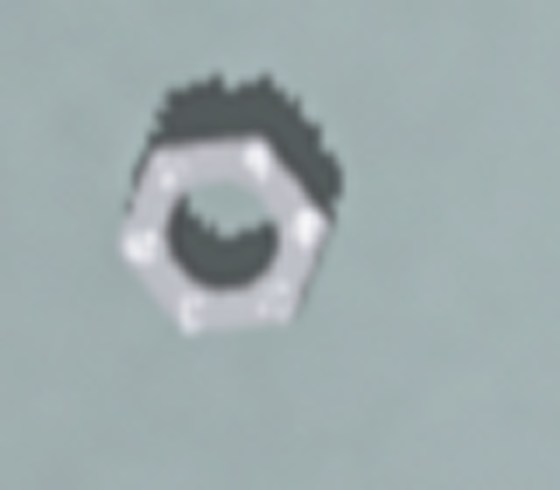

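View pics/w1b.png

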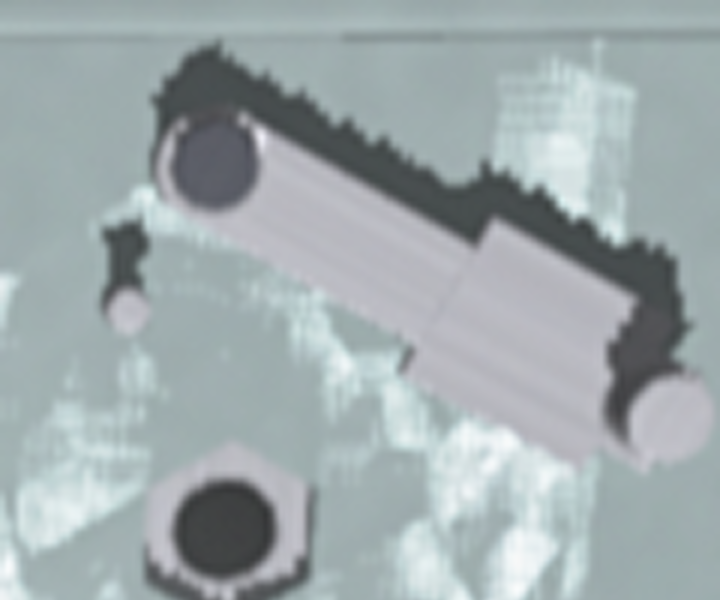

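View pics/w1d.png

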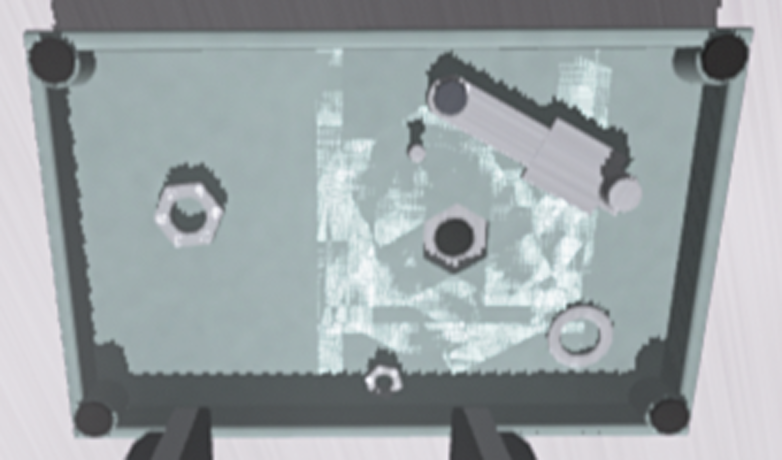

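```bash
cat > m.py <<'E'
from h import *
import pickle
f=pickle.load(open('w1.pkl','rb'))
L=lambda l,o,s:(np.array(l,float)+.5)/s-.5+np.array(o)
rim=ray(f,L([[24,30],[752,28],[690,434],[75,434]],[110,60],2.3),.038)[:,:2]
th,t,r=fit2(np.array([[-160,100],[160,100],[160,-100],[-160,-100]])/1e3,rim); print('base',th,np.degrees(th),t,r)
c,s=np.cos(th),np.sin(th);M=np.array([[c,-s],[s,c]])
B=lambda uv,o,k,z:((ray(f,L(uv,o,k),z)[:,:2]-t)@M*1e3)
n=B([[155,145],[260,143],[328,222],[292,318],[188,331],[125,245]],[160,120],7,.024)
print('nut corners',n.round(1),n.mean(0)); d=n-n.mean(0); a=np.degrees(np.arctan2(d[:,1],d[:,0])); print(a.round(1),np.linalg.norm(d,axis=1).round(1), (a-30)%60)
print('pocket L,R',B([[146,530],[314,530]],[270,75],6,.014).round(1))
print('pocket top apex',B([[232,441]],[270,75],6,.014).round(1))
print('bore',B([[226,528]],[270,75],6,.009).round(1))
print('pivot',B([[214,165]],[270,75],6,.0295).round(1))
print('stud',B([[670,418]],[270,75],6,.0395).round(1))
print('pin',B([[129,311]],[270,75],6,.028).round(1))
print('TCP', ((np.array([.5835,-.0228])-t)@M*1e3).round(1))
E
python3 m.py
```

```text
base 2.8311864186174143 162.21503280153655 [ 0.56132767 -0.01005037] [0.00122788 0.00231365 0.00075312 0.00206091]
nut corners [[-105.8   28.7]
 [ -89.1   29. ]
 [ -78.9   16.2]
 [ -85.5    0.4]
 [-102.6   -1.7]
 [-111.8   12.6]] [-95.62684122  14.18903898]
[ 125.    66.1    6.9  -53.8 -113.8 -174.3] [17.7 16.2 16.9 17.1 17.4 16.3] [35.04361968 36.07358418 36.87439982 36.21252521 36.19790525 35.68299424]
pocket L,R [[21.4  0.1]
 [54.2  0. ]]
pocket top apex [[37.3 17.6]]
bore [[37.9 -0.7]]
pivot [[29.  69.5]]
stud [[110.7  26.1]]
pin [[15.1 44. ]]
TCP [-25.    5.4]
```

>>> drive_tool([
  [[0,0,0,4,-35,0,55],[0,0,0,5,-36,0,55],[0,0,0.104,0,0,35,55],[0,0,0.104,0,0,35,55],[0,0,0.103,0,0,35,55],[0,0,0.103,0,0,35,55],[0,0,0,0,0,35,55],[0,0,0,0,0,0,55],[0,0,0,0,0,0,55],[0,0,0,0,0,0,55]],
])

```text
time: 3.87
position: [0.65, -0.0524, 0.0832]
ee_rot: [-0.41, 0.912, -0.0, 0.001]
wrist_force: [1.0, -0.3, 0.3]
finger_gap: 0.549
```

```bash
cat >> h.py <<'E'
TB=np.array([.56133,-.01005]);TH=2.8312;MB=np.array([[np.cos(TH),-np.sin(TH)],[np.sin(TH),np.cos(TH)]])
def tobase(w): return (np.asarray(w)[...,:2]-TB)@MB*1e3
def frombase(b,z): return np.r_[MB@(np.array(b)/1e3)+TB,z]
E
python3 - <<'E'
from h import *
import pickle
s=st(); print(tobase(s['position'])); f=grab('wrist','w2.png'); pickle.dump(f,open('w2.pkl','wb'))
E
```

```text
t 3.87 p [650.  -52.4  83.2] yaw y 138.46 z [ 0.003  0.001 -1.   ] F [ 1.04 -0.29  0.27] gap 0.549 q7 1.89
[-97.31163458  13.22225725]
```

View pics/w2.png

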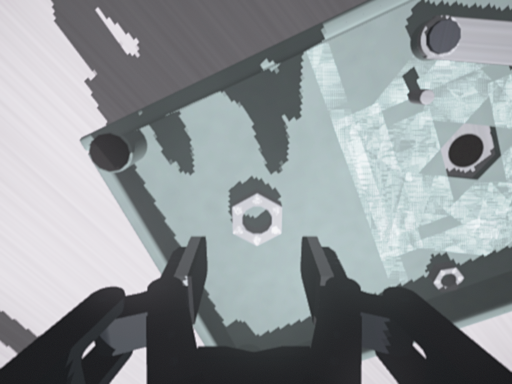

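Run:
```python
from h import *
import pickle
f=pickle.load(open('w2.pkl','rb'))
c=f['color'][180:260,215:300,::-1]; cv2.imwrite('pics/w2a.png',cv2.resize(c,None,fx=7,fy=7,interpolation=cv2.INTER_CUBIC))
n=ray(f,[[257,217]],.024)[0]; s=status.get_state()
R=Ro.from_quat(s['ee_rot']).as_matrix()
print(n,tobase(n), (R.T@(n-s['position']))*1e3)
```

```text
[ 0.64729266 -0.05379911  0.024     ] [-95.21722727  15.4027063 ] [ 3.36142494  1.67409677 59.96724138]
```

View pics/w2a.png

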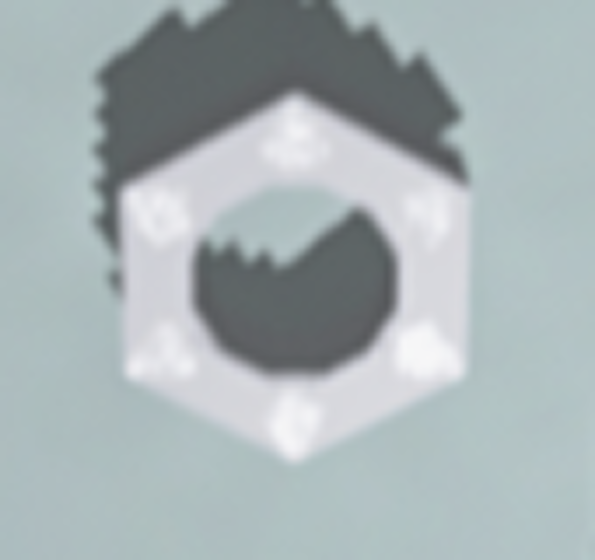

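>>> drive_tool([
  [[0,0,0,3,1.5,14,55],[0,0,0,0,0,14,55],[0,0,0,0,0,8,55],[0,0,0,0,0,4,55],[0,0,0,0,0,0,55],[0,0,0,0,0,0,50]],
], force=20)

```text
time: 4.42
position: [0.6457, -0.0539, 0.0415]
ee_rot: [-0.411, 0.912, 0.0, 0.0]
wrist_force: [0.7, -0.1, 0.1]
finger_gap: 0.497
```

Run:
```python
from h import *
import pickle
s=st(); print(tobase(s['position'])); f=grab('wrist','w3.png'); pickle.dump(f,open('w3.pkl','wb'))
```

```text
t 4.42 p [645.7 -53.9  41.5] yaw y 138.49 z [ 0.  0. -1.] F [ 0.74 -0.09  0.06] gap 0.497 q7 1.86
[-93.78222104  15.98983381]
```

View pics/w3.png

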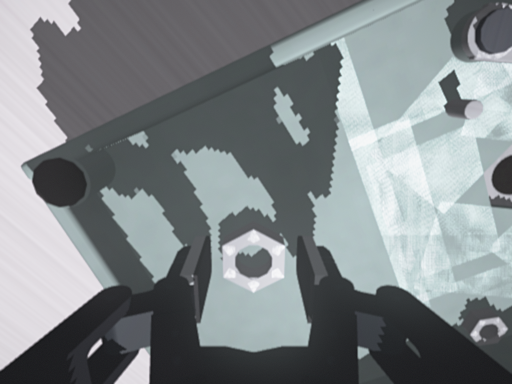

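Run:
```python
from h import *
import pickle
f=pickle.load(open('w3.pkl','rb'))
s=status.get_state();R=Ro.from_quat(s['ee_rot']).as_matrix()
n=ray(f,[[253.5,260]],.024)[0];print((R.T@(n-s['position']))*1e3)
for dx in(-11,0,11):
  for z in (21,25): print(dx,z,proj(f,s['position']+R@np.array([dx,21,z])/1e3).round(0), proj(f,s['position']+R@np.array([dx,-21,z])/1e3).round(0))
```

```text
[-2.04702826 -0.84308981 17.76511235]
-11 21 [[296. 272.]] [[214. 272.]]
-11 25 [[295. 268.]] [[215. 268.]]
0 21 [[297. 253.]] [[213. 253.]]
0 25 [[296. 249.]] [[214. 249.]]
11 21 [[298. 233.]] [[212. 233.]]
11 25 [[297. 229.]] [[213. 229.]]
```

>>> drive_tool([
  [[0,0,0,-2,-0.8,1.5,45],[0,0,0,0,0,0,42],[0,0,0,0,0,0,40],[0,0,0,0,0,0,38],[0,0,0,0,0,0,37],[0,0,0,0,0,0,36],[0,0,0,0,0,0,35],[0,0,0,0,0,0,34],[0,0,0,0,0,0,33],[0,0,0,0,0,0,33]],
], force=20)

```text
time: 5.3
position: [0.6473, -0.0531, 0.0399]
ee_rot: [-0.411, 0.912, -0.0, 0.0]
wrist_force: [-0.1, 0.2, 2.3]
finger_gap: 0.345
```

Run:
```python
from h import *
import pickle
s=st(); print(tobase(s['position'])); f=grab('wrist','w4.png'); pickle.dump(f,open('w4.pkl','wb'))
```

```text
t 5.3 p [647.3 -53.1  39.9] yaw y 138.49 z [ 0. -0. -1.] F [-0.1   0.22  2.33] gap 0.345 q7 1.86
[-95.06726737  14.76530799]
```

View pics/w4.png

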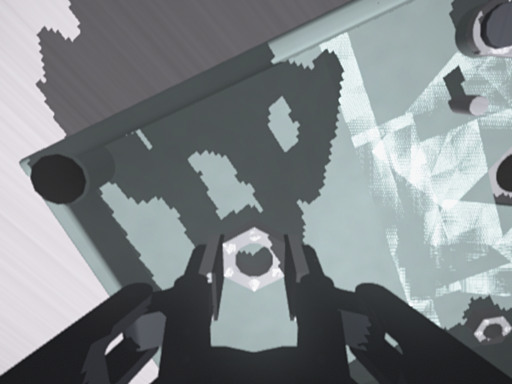

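>>> drive_tool([
  [[0,0,0,0,0,-0.1,34],[0,0,0,0,0,0,34],[0,0,0,0,0,0,34]],
])

```text
time: 5.6
position: [0.6474, -0.0531, 0.0399]
ee_rot: [-0.411, 0.912, 0.0, 0.0]
wrist_force: [-0.5, 0.4, 1.8]
finger_gap: 0.343
```

Run:
```python
from h import *
s=st(); print(tobase(s['position']))
```

```text
t 5.6 p [647.4 -53.1  39.9] yaw y 138.48 z [-0.  0. -1.] F [-0.54  0.4   1.82] gap 0.343 q7 1.86
[-95.07126063  14.72363177]
```

>>> drive_tool([
  [[0,0,-0.07,0,0,0,34],[0,0,-0.07,0,0,0,34],[0,0,-0.07,0,0,0,34],[0,0,-0.07,0,0,0,34],[0,0,-0.07,0,0,0,34],[0,0,-0.064,0,0,0,34],[0,0,0,-1,5,0,34],[0,0,0,-1,5,0,34],[0,0,0,-1,5,0,34],[0,0,0,0,0,0,34]],
])

```text
time: 6.43
position: [0.6326, -0.0448, 0.0399]
ee_rot: [-0.589, 0.808, 0.0, -0.001]
wrist_force: [-1.6, 1.7, 1.8]
finger_gap: 0.346
```

Run:
```python
from h import *
s=st(); print(tobase(s['position']))
```

```text
t 6.43 p [632.6 -44.8  39.9] yaw y 162.23 z [-0.002  0.    -1.   ] F [-1.56  1.68  1.83] gap 0.346 q7 2.15
[-78.50864973  11.31300604]
```

>>> drive_tool([
  [[0,0,0,-0.9,6,0,34],[0,0,0,-0.9,6,0,34],[0,0,0,-0.9,6,0,34],[0,0,0,-0.9,6,0,34],[0,0,0,-0.9,6,0,34],[0,0,0,-0.9,6,0,34],[0,0,0,-0.9,6,0,34],[0,0,0,-0.9,6,0,34],[0,0,0,-0.9,6,0,34],[0,0,0,-0.9,6,0,34],[0,0,0,-0.9,6,0,34],[0,0,0,-0.9,6,0,34],[0,0,0,-0.5,5,0,34],[0,0,0,0,3,0,34],[0,0,0,0,0,0,34],[0,0,0,0,0,0,34],[0,0,0,0,0,0,34]],
])

```text
time: 7.85
position: [0.5607, -0.0101, 0.0399]
ee_rot: [-0.589, 0.808, 0.0, -0.0]
wrist_force: [-2.8, 0.8, 3.9]
finger_gap: 0.342
```

Run:
```python
from h import *
import pickle
s=st(); print(tobase(s['position'])); f=grab('wrist','w5.png'); pickle.dump(f,open('w5.pkl','wb'))
c=f['color'][180:330,200:400,::-1]; cv2.imwrite('pics/w5a.png',cv2.resize(c,None,fx=4,fy=4,interpolation=cv2.INTER_CUBIC))
```

```text
t 7.85 p [560.7 -10.1  39.9] yaw y 162.22 z [-0.001  0.    -1.   ] F [-2.8   0.82  3.91] gap 0.342 q7 1.95
[0.5704242  0.24515467]
```

View pics/w5.png

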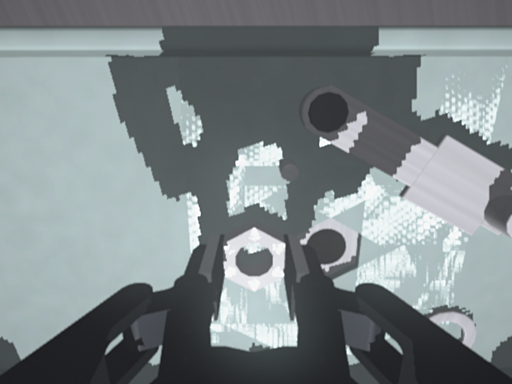

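View pics/w5a.png

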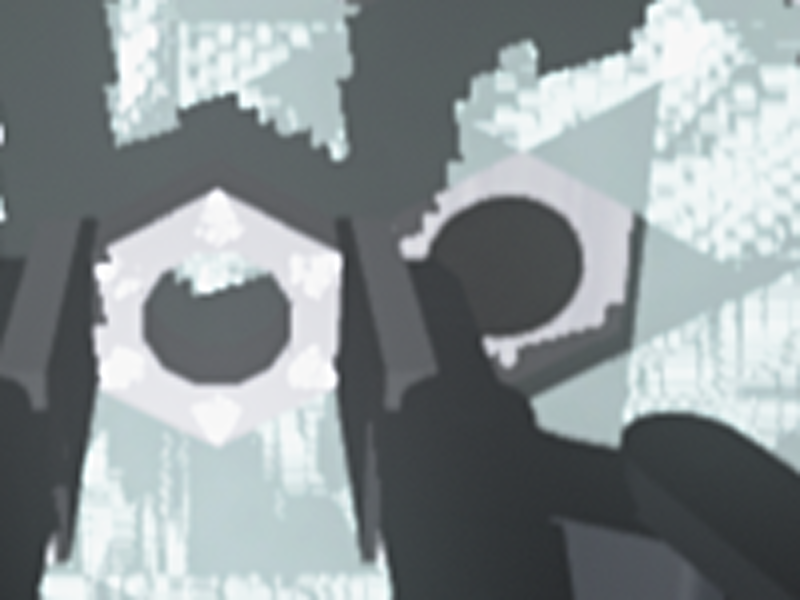

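>>> drive_tool([
  [[0,0,0,0,0,0,35.5],[0,0,0,0,0,0,37],[0,0,0,0,0,0,38],[0,0,0,0,0,0,38]],
])

```text
time: 8.23
position: [0.5615, -0.0109, 0.0397]
ee_rot: [-0.589, 0.808, -0.0, 0.0]
wrist_force: [-0.3, 0.2, -1.2]
finger_gap: 0.382
```

```bash
cat > m5.py <<'E'
from h import *
import pickle,sys
f=pickle.load(open('w5.pkl','rb'))
L=lambda l,o,s:(np.array(l,float)+.5)/s-.5+np.array(o)
B=lambda uv,z:tobase(ray(f,L(uv,[200,180],4),z)).round(1)
n=B([[218,188],[341,252],[336,387],[218,445],[100,388],[97,252]],.024);print('nut',n.tolist(),n.mean(0))
print('pocket apexes, R rim',B([[525,152],[520,392],[634,212],[630,345]],.014).tolist())
print('bore',B([[507,268]],.009))
s=st(); print(tobase(s['position']))
E
python3 m5.py
```

```text
nut [[-0.1, 17.0], [14.5, 8.7], [14.5, -9.7], [-0.0, -18.1], [-14.6, -9.9], [-14.4, 8.8]] [-0.01666667 -0.53333333]
pocket apexes, R rim [[38.1, 17.3], [40.0, -17.1], [52.5, 9.1], [53.9, -10.0]]
bore [[38.3 -1.4]]
t 8.23 p [561.5 -10.9  39.7] yaw y 162.17 z [ 0. -0. -1.] F [-0.34  0.15 -1.24] gap 0.382 q7 1.95
[-0.42489511  0.7204819 ]
```

>>> drive_tool([
  [[0,0,0,0,0,-1.4,38],[0,0,0,0,0,-1.4,38],[0,0,0,0,2,0,38],[0,0,0,0,2,0,38],[0,0,0,0,2,0,38],[0,0,0,0,2,0,38],[0,0,0,0,2,0,38],[0,0,0,0,2,0,38],[0,0,0,0,2,0,38],[0,0,0,0,2,0,38],[0,0,0,0,2,0,38],[0,0,0,0,2,0,38],[0,0,0,0,0,0,38]],
])

```text
time: 9.32
position: [0.5417, -0.0042, 0.0427]
ee_rot: [-0.589, 0.808, 0.0, -0.0]
wrist_force: [0.3, -0.4, -0.0]
finger_gap: 0.381
```

```bash
cat > p.py <<'E'
from h import *
import pickle,sys
n=sys.argv[1]
s=st(); print(tobase(s['position'])); f=grab('wrist',n+'.png'); pickle.dump(f,open(n+'.pkl','wb'))
c=f['color'][180:330,180:380,::-1]; cv2.imwrite('pics/%sa.png'%n,cv2.resize(c,None,fx=4,fy=4,interpolation=cv2.INTER_CUBIC))
E
python3 p.py w6
```

```text
t 9.32 p [541.7  -4.2  42.7] yaw y 162.23 z [-0.001  0.    -1.   ] F [ 0.26 -0.44 -0.03] gap 0.381 q7 1.89
[20.52830851  0.39452418]
```

View pics/w6a.png

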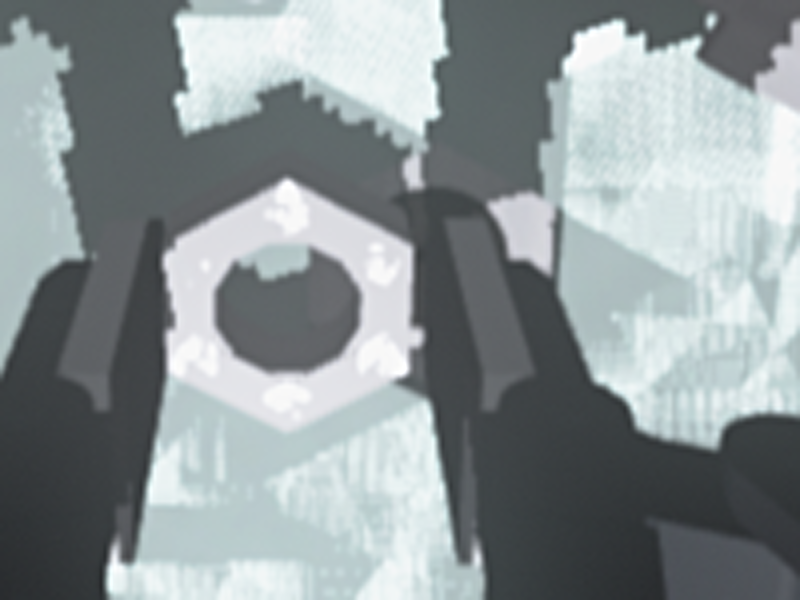

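>>> drive_tool([
  [[0,0,0,0,1.2,0,38],[0,0,0,0,1.2,0,38],[0,0,0,0,1.2,0,38],[0,0,0,0,1.2,0,38],[0,0,0,0,1.2,0,38],[0,0,0,0,1.2,0,38],[0,0,0,0,1.2,0,38],[0,0,0,0,1.2,0,38],[0,0,0,0,1.2,0,38],[0,0,0,0,1.2,0,38],[0,0,0,0,1,0,38],[0,0,0,0,0,0,38]],
])

```text
time: 10.37
position: [0.5296, -0.0003, 0.0427]
ee_rot: [-0.589, 0.808, 0.0, -0.0]
wrist_force: [-0.5, 0.6, -0.4]
finger_gap: 0.38
```

```bash
python3 p.py w7
```

```text
t 10.37 p [ 5.296e+02 -3.000e-01  4.270e+01] yaw y 162.23 z [-0.  0. -1.] F [-0.52  0.56 -0.44] gap 0.38 q7 1.85
[33.20530978  0.39728771]
```

View pics/w7a.png

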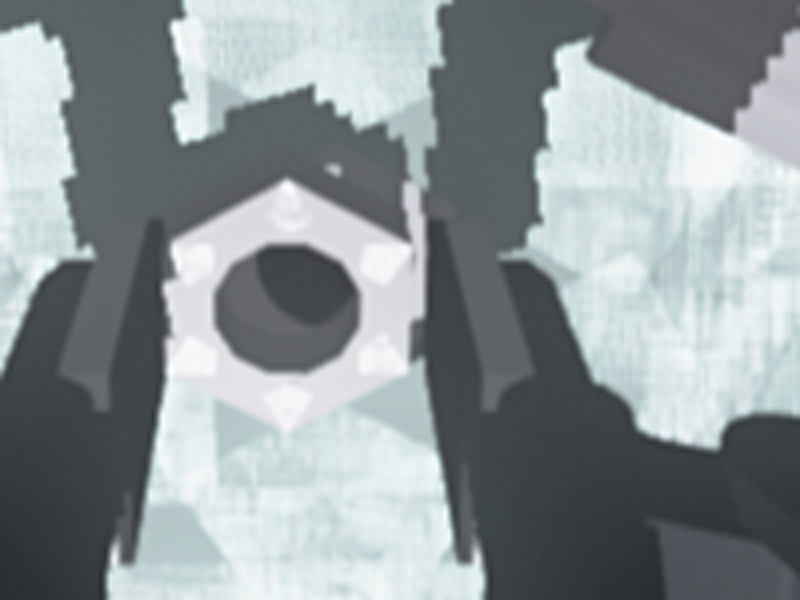

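>>> drive_tool([
  [[0,0,0,0,0.7,0,38],[0,0,0,0,0.7,0,38],[0,0,0,0,0.7,0,38],[0,0,0,0,0.6,0,38],[0,0,0,0,0.6,0,38],[0,0,0,0,0.6,0,38],[0,0,0,0,0,0,38]],
])

```text
time: 11.0
position: [0.526, 0.0008, 0.0427]
ee_rot: [-0.589, 0.808, 0.0, -0.0]
wrist_force: [-0.3, 0.1, 1.3]
finger_gap: 0.38
```

```bash
python3 p.py w8
```

```text
t 11.0 p [526.    0.8  42.7] yaw y 162.21 z [-0.  0. -1.] F [-0.32  0.06  1.33] gap 0.38 q7 1.84
[36.99270039  0.42462575]
```

View pics/w8a.png

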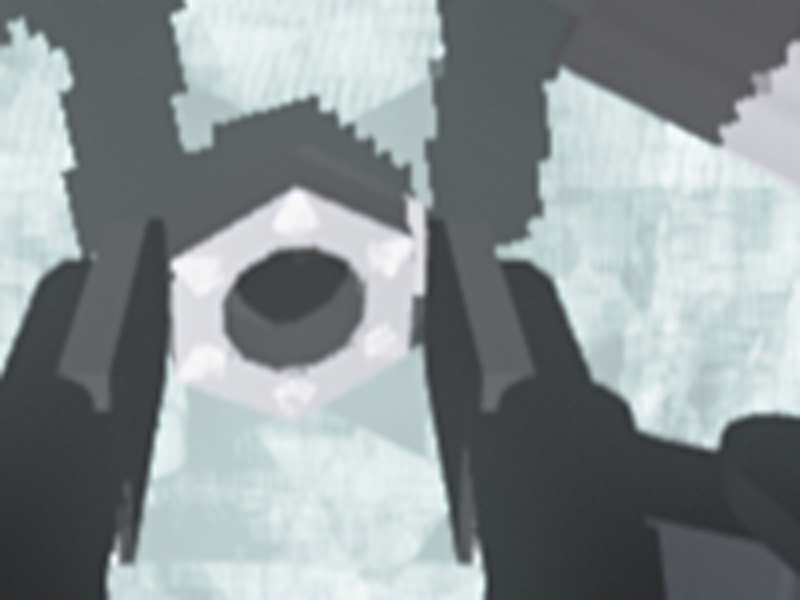

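>>> drive_tool([
  [[0,0,0,0,0.4,0,38],[0,0,0,0,0.4,0,38],[0,0,0,0,0.4,0,38],[0,0,0,0,0,0,38],[0,0,0,0,0,0,38]],
])

```text
time: 11.47
position: [0.525, 0.0012, 0.0427]
ee_rot: [-0.589, 0.808, 0.0, 0.0]
wrist_force: [0.2, -0.6, -0.4]
finger_gap: 0.381
```

```bash
python3 p.py w9
```

```text
t 11.47 p [525.    1.2  42.7] yaw y 162.21 z [-0.  0. -1.] F [ 0.17 -0.61 -0.41] gap 0.381 q7 1.84
[38.06747286  0.4108712 ]
```

View pics/w9a.png

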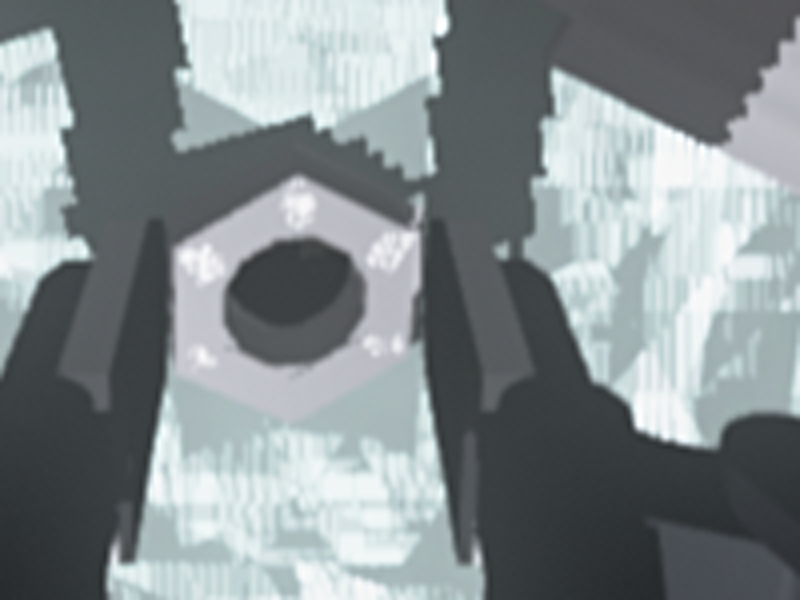

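```bash
cat > m9.py <<'E'
from h import *
import pickle,sys
n=sys.argv[1];f=pickle.load(open(n+'.pkl','rb'))
im=cv2.imread('pics/%sa.png'%n)
for z,col in((.019,(0,0,255)),(.024,(255,0,0))):
    P=np.array([frombase([37.4+17.32*np.sin(a),17.32*np.cos(a)],z) for a in np.arange(6)*np.pi/3])
    q=((proj(f,P)-[180,180]+.5)*4-.5).round().astype(int); print(z,q.tolist())
    cv2.polylines(im,[q.reshape(-1,1,2)],True,col,1)
cv2.imwrite('pics/%so.png'%n,im)
E
python3 m9.py w9
```

```text
0.019 [[298, 160], [418, 224], [414, 346], [298, 404], [181, 346], [177, 224]]
0.024 [[298, 177], [422, 243], [418, 368], [298, 427], [178, 368], [174, 243]]
```

View pics/w9o.png

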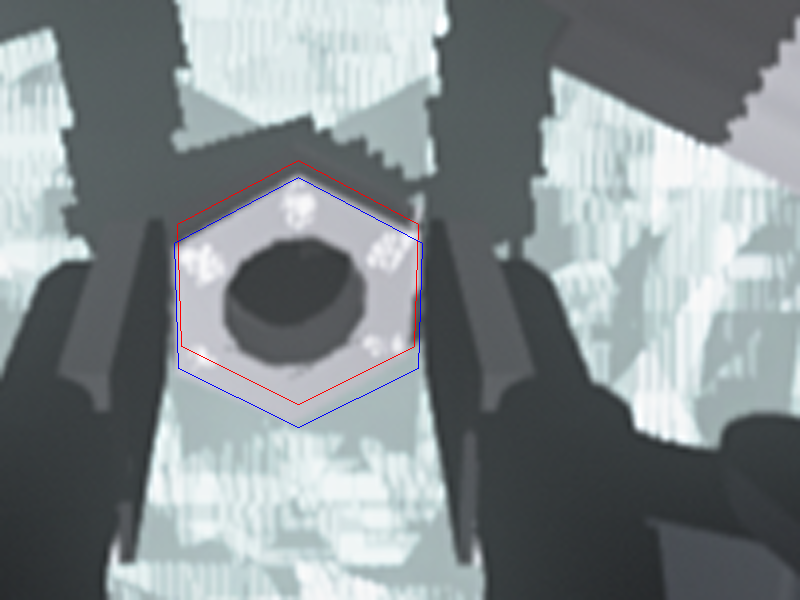

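>>> drive_tool([
  [[0,0,0,0,0.4,0,38],[0,0,0,0,0.4,0,38],[0,0,0,0,0.4,0,38],[0,0,0,0,0,0,38],[0,0,0,0,0,0,38]],
])

```text
time: 11.93
position: [0.5238, 0.0016, 0.0427]
ee_rot: [-0.589, 0.808, 0.0, 0.0]
wrist_force: [-0.4, -0.6, 0.1]
finger_gap: 0.375
```

```bash
python3 p.py w10; python3 m9.py w10
```

```text
t 11.93 p [523.8   1.6  42.7] yaw y 162.21 z [-0.  0. -1.] F [-0.45 -0.61  0.13] gap 0.375 q7 1.83
[39.25997008  0.38282317]
0.019 [[288, 160], [409, 224], [405, 346], [289, 404], [172, 346], [168, 224]]
0.024 [[288, 177], [412, 243], [408, 368], [288, 427], [168, 368], [164, 243]]
```

View pics/w10o.png

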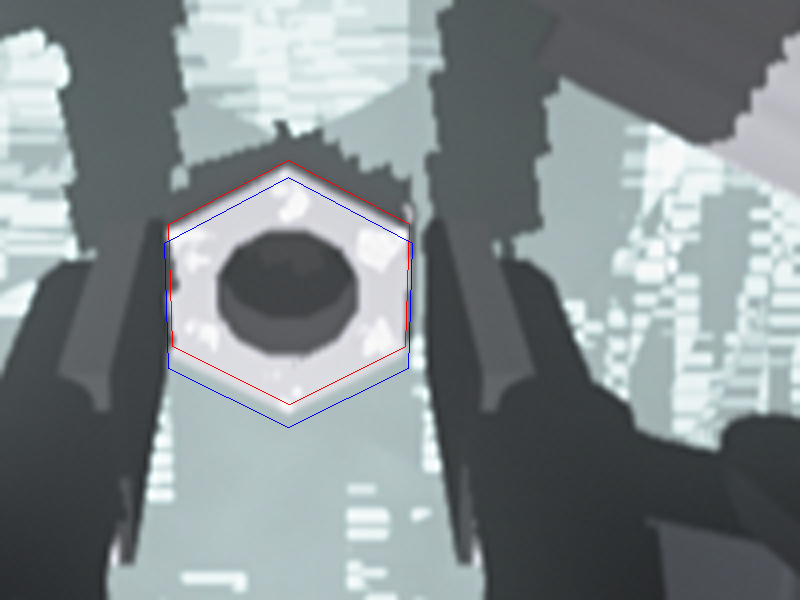

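>>> drive_tool([
  [[0,0,0,0,-0.6,0,38],[0,0,0,0,0,-5,38],[0,0,0,0,0,-15,40],[0,0,0,0,0,-35,40],[0,0,0,0,0,-35,40],[0,0,0,0,0,-10,40],[0,0,0,0,0,0,40]],
])

```text
time: 12.57
position: [0.5263, 0.0017, 0.1457]
ee_rot: [-0.589, 0.808, -0.001, 0.003]
wrist_force: [1.0, 0.9, 0.1]
finger_gap: 0.402
```

Run:
```python
from h import *
import pickle
s=st(); f=grab('wrist','w11.png'); pickle.dump(f,open('w11.pkl','wb'))
im=f['color'][60:260,150:450,::-1]; k=2.6
im=cv2.resize(im,None,fx=k,fy=k,interpolation=cv2.INTER_CUBIC)
cv2.imwrite('pics/w11r.png',im)
for z,col,r in((.019,(0,0,255),17.32),(.024,(255,0,0),17.32),(.014,(0,160,0),18.76)):
    P=np.array([frombase([37.4+r*np.sin(a),r*np.cos(a)],z) for a in np.arange(6)*np.pi/3])
    q=((proj(f,P)-[150,60]+.5)*k-.5).round().astype(int)
    cv2.polylines(im,[q.reshape(-1,1,2)],True,col,1)
cv2.imwrite('pics/w11o.png',im)
```

```text
t 12.57 p [526.3   1.7 145.7] yaw y 162.17 z [ 0.006  0.001 -1.   ] F [1.   0.91 0.15] gap 0.402 q7 2.01
```

View pics/w11o.png

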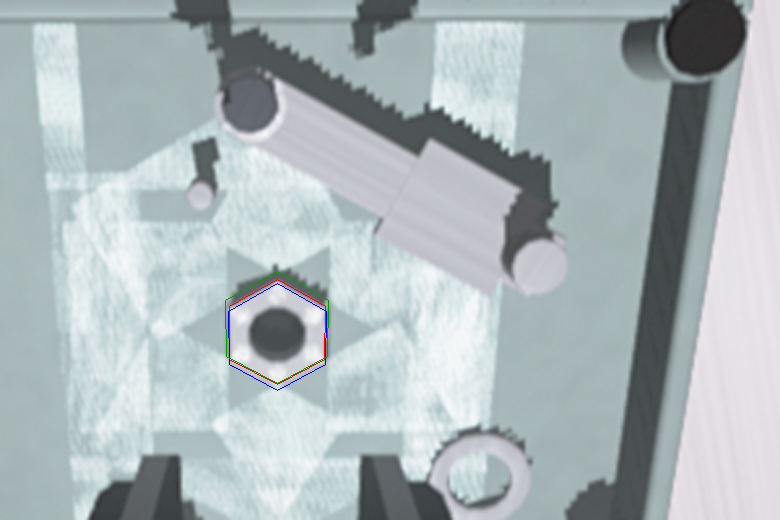

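View pics/w11r.png

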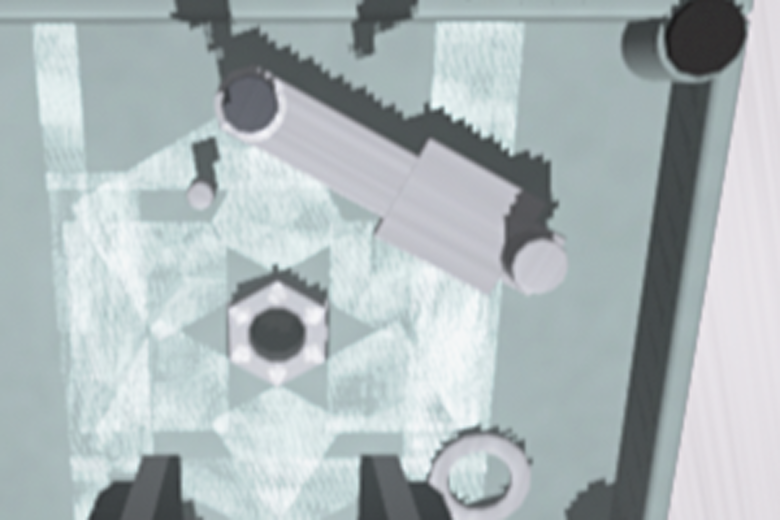

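>>> drive_tool([
  [[0,0,0,9,25,0,40],[0,0,0,9,25,0,40],[0,0,0,8,24,0,40],[0,0,0.118,0,0,0,40],[0,0,0.118,0,0,0,40],[0,0,0.118,0,0,0,40],[0,0,0.118,0,0,0,40],[0,0,0.118,0,0,0,40],[0,0,0.118,0,0,0,40],[0,0,0.118,0,0,0,40],[0,0,0.118,0,0,0,40],[0,0,0.118,0,0,0,40],[0,0,0.118,0,0,0,40],[0,0,0.118,0,0,0,40],[0,0,0.118,0,0,0,40],[0,0,0.118,0,0,0,40],[0,0,0.118,0,0,0,40],[0,0,0.118,0,0,0,40],[0,0,0.118,0,0,0,40]],
])

```text
time: 14.2
position: [0.4452, -0.0011, 0.1416]
ee_rot: [0.311, 0.95, -0.001, -0.001]
wrist_force: [0.1, 0.7, -0.1]
finger_gap: 0.404
```

>>> drive_tool([
  [[0,0,0.118,0,0,15,36],[0,0,0.06,0,0,15,34],[0,0,0,0,0,10,34],[0,0,0,0,0,0,34],[0,0,0,0,0,0,34]],
])

```text
time: 14.62
position: [0.445, -0.001, 0.1017]
ee_rot: [0.392, 0.92, -0.001, -0.001]
wrist_force: [-0.0, -0.1, 0.2]
finger_gap: 0.34
```

```bash
cat > q.py <<'E'
from h import *
import pickle,sys
n=sys.argv[1]
s=st(); b=tobase(s['position']); print('base',b,'polar r,th',np.hypot(b[0]-30,b[1]-70),np.arctan2(70-b[1],b[0]-30))
f=grab('wrist',n+'.png'); pickle.dump(f,open(n+'.pkl','wb'))
E
python3 q.py w12
```

```text
t 14.62 p [445.   -1.  101.7] yaw y 43.86 z [-0.003 -0.001 -1.   ] F [-0.01 -0.15  0.23] gap 0.34 q7 0.58
base [113.50464106  26.91806073] polar r,th 93.96317667031141 0.4763044704023363
```

View pics/w12.png

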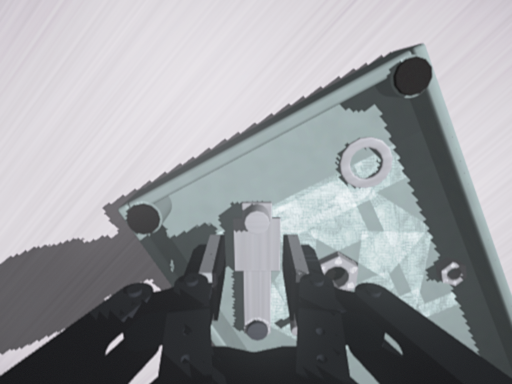

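Run:
```python
from h import *
import pickle
f=pickle.load(open('w12.pkl','rb'))
s=status.get_state();R=Ro.from_quat(s['ee_rot']).as_matrix()
for uv,z in(([257.5,222],.0395),([257.5,330],.0295)):
    n=ray(f,[uv],z)[0];b=tobase(n);print((R.T@(n-s['position']))*1e3,b,np.arctan2(70-b[1],b[0]-30),np.hypot(b[0]-30,b[1]-70))
c=f['color'][190:350,180:340,::-1]; cv2.imwrite('pics/w12a.png',cv2.resize(c,None,fx=3.7,fy=3.7,interpolation=cv2.INTER_CUBIC))
```

```text
[-2.07963836  2.31909939 62.80967413] [110.25532706  25.74451661] 0.5039431921332624 91.64859699924938
[-93.50302871   2.7827511   72.74380111] [29.59749693 68.77302569] 1.8877800616192568 1.2913073516565037
```

View pics/w12a.png

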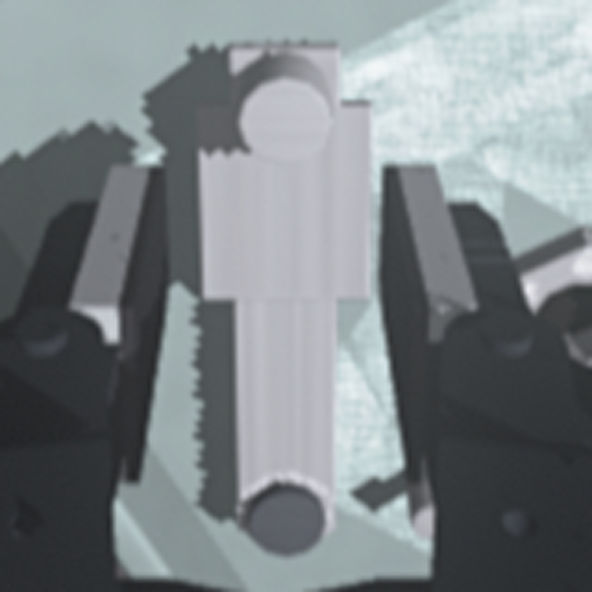

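>>> drive_tool([
  [[0,0,0,-2,2.3,15,34],[0,0,0,0,0,15,34],[0,0,0,0,0,12,34],[0,0,0,0,0,6,30],[0,0,0,0,0,0,27],[0,0,0,0,0,0,26],[0,0,0,0,0,0,26]],
])

```text
time: 15.25
position: [0.4497, -0.0007, 0.0556]
ee_rot: [0.392, 0.92, 0.0, 0.0]
wrist_force: [-0.6, 0.1, -0.3]
finger_gap: 0.26
```

```bash
python3 q.py w13
```

```text
t 15.25 p [449.7  -0.7  55.6] yaw y 43.83 z [ 0.001  0.    -1.   ] F [-0.6   0.09 -0.29] gap 0.26 q7 0.57
base [109.14089231  25.20320027] polar r,th 90.93972785300453 0.5150734700132782
```

View pics/w13.png

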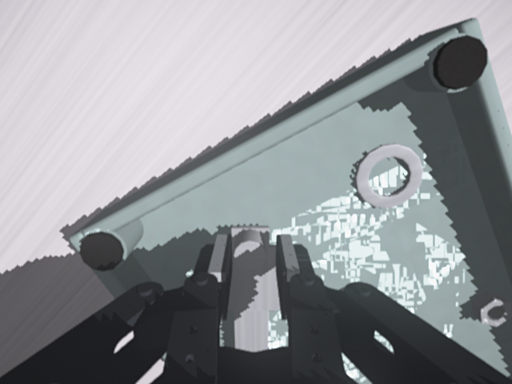

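Run:
```python
from h import *
import pickle
f=pickle.load(open('w13.pkl','rb'))
s=status.get_state();R=Ro.from_quat(s['ee_rot']).as_matrix()
for x in(-11,0,11): print(x,proj(f,s['position']+R@np.array([x,0,16])/1e3), proj(f,s['position']+R@np.array([x,11,23])/1e3))
c=f['color'][210:330,190:330,::-1]; cv2.imwrite('pics/w13a.png',cv2.resize(c,None,fx=5,fy=5,interpolation=cv2.INTER_CUBIC))
```

```text
-11 [[253.19808547 276.05864104]] [[274.61109602 268.31370243]]
0 [[253.18678817 256.23719503]] [[275.05292714 249.16363494]]
11 [[253.17498098 235.52112992]] [[275.51384152 229.18645133]]
```

View pics/w13a.png

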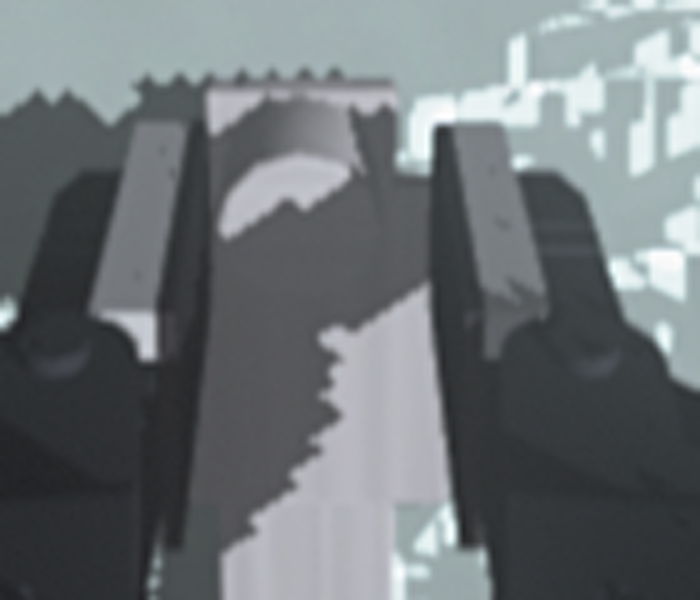

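>>> drive_tool([
  [[0,0,0,0,0,1.5,26],[0,0,0.035,0,3.2,0,26],[0,0,0.035,0,3.2,0,26],[0,0,0.035,0,3.2,0,26],[0,0,0.035,0,3.2,0,26],[0,0,0.035,0,3.2,0,26],[0,0,0.035,0,3.2,0,26],[0,0,0.035,0,3.2,0,26],[0,0,0,0,0,0,26]],
])

```text
time: 16.05
position: [0.4682, 0.0137, 0.0537]
ee_rot: [0.502, 0.865, 0.0, -0.0]
wrist_force: [-1.0, -0.9, -0.6]
finger_gap: 0.261
```

```bash
python3 q.py w14
```

```text
t 16.05 p [468.2  13.7  53.7] yaw y 29.7 z [-0.     0.001 -1.   ] F [-1.01 -0.9  -0.6 ] gap 0.261 q7 0.42
base [95.91984643  5.7734024 ] polar r,th 92.03522147873667 0.7723885625089135
```

View pics/w14.png

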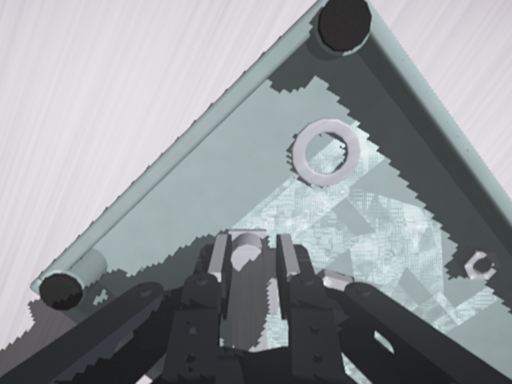

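>>> drive_tool([
  [[0,0,0.035,-0.1,3.2,0,26],[0,0,0.035,-0.1,3.2,0,26],[0,0,0.035,-0.1,3.2,0,26],[0,0,0.035,-0.1,3.2,0,26],[0,0,0.035,-0.1,3.2,0,26],[0,0,0.035,-0.1,3.2,0,26],[0,0,0.035,-0.1,3.2,0,26],[0,0,0.035,-0.1,3.2,0,26],[0,0,0.035,-0.1,3.2,0,26],[0,0,0,0,0,0,26]],
])

```text
time: 16.93
position: [0.4954, 0.0234, 0.0537]
ee_rot: [0.632, 0.775, 0.0, -0.0]
wrist_force: [-0.3, -0.5, -0.2]
finger_gap: 0.257
```

```bash
python3 q.py w15
```

```text
t 16.93 p [495.4  23.4  53.7] yaw y 11.64 z [ 0.  0. -1.] F [-0.32 -0.54 -0.17] gap 0.257 q7 0.25
base [ 72.95826649 -11.67589879] polar r,th 92.28415413030888 1.0865969471235355
```

View pics/w15.png

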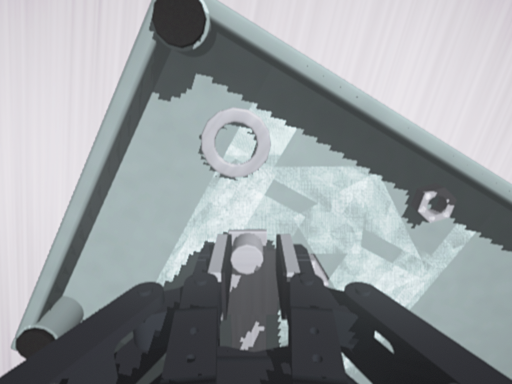

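>>> drive_tool([
  [[0,0,0.035,-0.1,3.2,0,26],[0,0,0.035,-0.1,3.2,0,26],[0,0,0.035,-0.1,3.2,0,26],[0,0,0.035,-0.1,3.2,0,26],[0,0,0.035,-0.1,3.2,0,26],[0,0,0.035,-0.1,3.2,0,26],[0,0,0.035,-0.1,3.2,0,26],[0,0,0.035,-0.1,3.2,0,26],[0,0,0.035,-0.1,3.2,0,26],[0,0,0.035,-0.1,3.2,0,26],[0,0,0.035,-0.1,3.2,0,26],[0,0,0,0,0,0,26]],
])

```text
time: 17.98
position: [0.5305, 0.0228, 0.0537]
ee_rot: [0.769, 0.64, 0.0, 0.0]
wrist_force: [-0.3, -0.2, 0.5]
finger_gap: 0.259
```

```bash
python3 q.py w16
```

```text
t 17.98 p [530.5  22.8  53.7] yaw y -10.45 z [ 0. -0. -1.] F [-0.33 -0.21  0.52] gap 0.259 q7 0.04
base [ 39.34161317 -21.84635406] polar r,th 92.32019546515089 1.4694357499964434
```

View pics/w16.png

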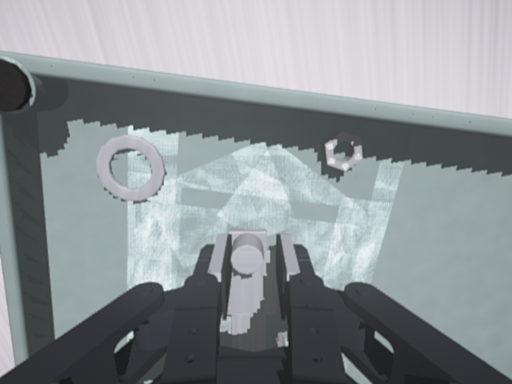

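>>> drive_tool([
  [[0,0,0.025,0,2.3,0,26],[0,0,0.025,-0.1,2.3,0,26],[0,0,0.025,0,2.3,0,26],[0,0,0.02,-0.1,1.8,0,26],[0,0,0,0,0,0,26]],
])

```text
time: 18.45
position: [0.5384, 0.0207, 0.0537]
ee_rot: [0.798, 0.603, -0.0, -0.0]
wrist_force: [-1.9, 0.5, 1.4]
finger_gap: 0.26
```

>>> drive_tool([
  [[0,0,0.01,0,0.8,0,26],[0,0,0,0,0,0,26]],
])

```text
time: 18.62
position: [0.5387, 0.0206, 0.0536]
ee_rot: [0.8, 0.599, -0.0, -0.0]
wrist_force: [-2.5, -1.1, 1.6]
finger_gap: 0.262
```

>>> drive_tool([
  [[0,0,0.01,0,0.8,0,26],[0,0,0,0,0,0,26]],
])

```text
time: 18.78
position: [0.5393, 0.0203, 0.0536]
ee_rot: [0.804, 0.595, -0.001, -0.0]
wrist_force: [-2.6, -0.2, 1.0]
finger_gap: 0.26
```

```bash
python3 q.py w17
```

```text
t 18.78 p [539.3  20.3  53.6] yaw y -16.93 z [-0.001  0.    -1.   ] F [-2.58 -0.24  1.01] gap 0.26 q7 -0.02
base [ 30.2115306  -22.22213083] polar r,th 92.22237342075061 1.5685026232841066
```

View pics/w17.png

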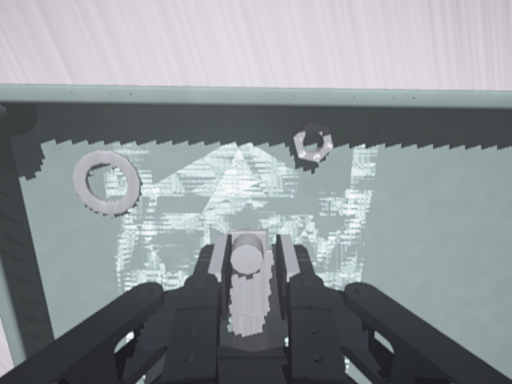

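>>> drive_tool([
  [[0,0,0.008,0,0.7,0,26],[0,0,0,0,0,0,26]],
])

```text
time: 19.0
position: [0.5401, 0.0201, 0.0536]
ee_rot: [0.806, 0.592, -0.0, -0.0]
wrist_force: [-2.8, -0.2, 1.6]
finger_gap: 0.261
```

>>> drive_tool([
  [[0,0,0.008,0,0.7,0,26],[0,0,0,0,0,0,26]],
])

```text
time: 19.17
position: [0.5408, 0.0198, 0.0536]
ee_rot: [0.808, 0.589, -0.0, -0.0]
wrist_force: [-2.9, 0.1, 1.2]
finger_gap: 0.257
```

>>> drive_tool([
  [[0,0,0.008,0,0.7,0,26],[0,0,0,0,0,0,26]],
])

```text
time: 19.33
position: [0.5415, 0.0196, 0.0536]
ee_rot: [0.811, 0.586, -0.0, -0.0]
wrist_force: [-2.5, 0.1, 0.6]
finger_gap: 0.26
```

>>> drive_tool([
  [[0,0,0,0,0.6,0,26],[0,0,0,0,0,0,26]],
])

```text
time: 19.5
position: [0.5421, 0.0195, 0.0536]
ee_rot: [0.81, 0.586, -0.0, -0.0]
wrist_force: [-2.2, -0.4, 0.3]
finger_gap: 0.265
```

>>> drive_tool([
  [[0,0,0,0,0.6,0,26],[0,0,0,0,0,0,26]],
])

```text
time: 19.67
position: [0.5423, 0.0194, 0.0536]
ee_rot: [0.81, 0.586, -0.001, -0.001]
wrist_force: [-2.4, 0.9, 1.7]
finger_gap: 0.26
```

```bash
python3 q.py w18
```

```text
t 19.67 p [542.3  19.4  53.6] yaw y -18.27 z [-0.002  0.    -1.   ] F [-2.42  0.9   1.74] gap 0.26 q7 -0.03
base [ 27.14529397 -22.26299483] polar r,th 92.30714794428343 1.6017274230469154
```

>>> drive_tool([
  [[0,0,0,0,0.5,0,26],[0,0,0,0,0,0,26]],
])

```text
time: 19.88
position: [0.5424, 0.0194, 0.0536]
ee_rot: [0.81, 0.586, -0.001, -0.001]
wrist_force: [-3.6, 0.1, 2.5]
finger_gap: 0.259
```

>>> drive_tool([
  [[0,0,0,0,0.5,0,26],[0,0,0,0,0,0,26]],
])

```text
time: 20.05
position: [0.5424, 0.0194, 0.0535]
ee_rot: [0.81, 0.586, -0.001, -0.001]
wrist_force: [-5.1, 1.2, 3.6]
finger_gap: 0.262
```

>>> drive_tool([
  [[0,0,0,0,0.5,0,26],[0,0,0,0,0,0,26]],
])

```text
time: 20.22
position: [0.5425, 0.0194, 0.0535]
ee_rot: [0.81, 0.586, -0.001, -0.002]
wrist_force: [-6.0, 1.1, 4.0]
finger_gap: 0.261
```

>>> drive_tool([
  [[0,0,0,0,-2.5,0,26],[0,0,0,0,-2,0,26],[0,0,0,0,0,-4,26],[0,0,0,0,0,-15,26],[0,0,0,0,0,-30,26],[0,0,0,0,0,-40,26],[0,0,0,-20,0,-35,26],[0,0,0,-20,0,-20,26],[0,0,0,0,0,0,26],[0,0,0,0,0,0,26]],
])

```text
time: 21.05
position: [0.5288, -0.0191, 0.1995]
ee_rot: [0.811, 0.585, 0.001, 0.001]
wrist_force: [-0.0, 0.0, -0.0]
finger_gap: 0.26
```

```bash
python3 q.py w19
python3 - <<'E'
from h import *
g=grab('scene','s19.png'); c=g['color'][150:265,170:330,::-1]; cv2.imwrite('pics/s19z.png',cv2.resize(c,None,fx=5,fy=5,interpolation=cv2.INTER_CUBIC))
E
```

```text
t 21.05 p [528.8 -19.1 199.5] yaw y -18.43 z [ 0.004 -0.001 -1.   ] F [-0.04  0.01 -0.  ] gap 0.26 q7 -0.04
base [28.1550638  18.57663962] polar r,th 51.45644549160553 1.6066583398747547
```

View pics/w19.png

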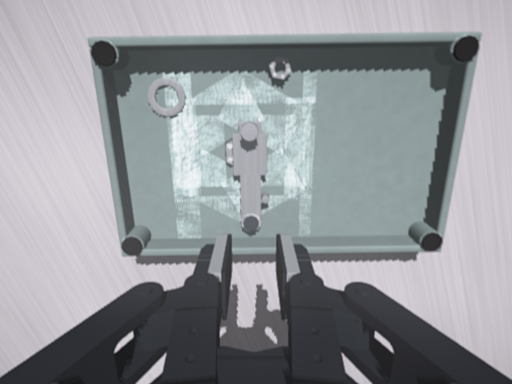

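View pics/s19z.png

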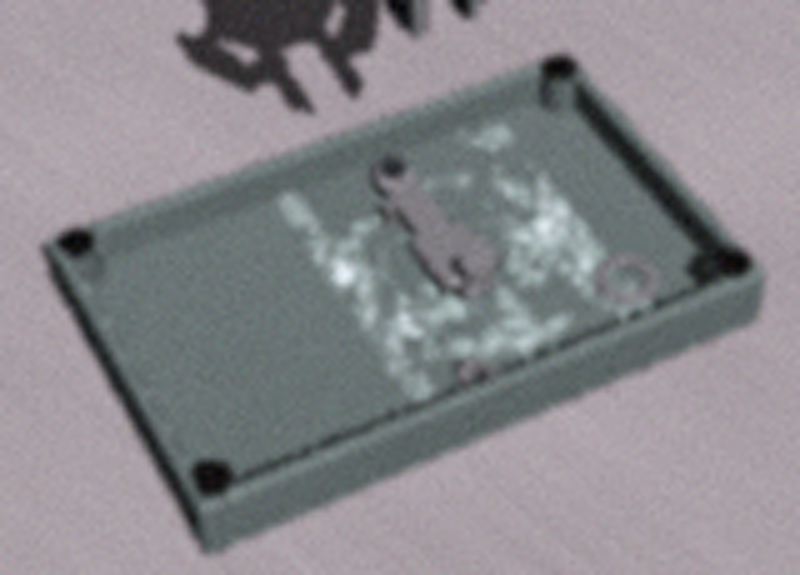

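Run:
```python
from h import *
import pickle
f=pickle.load(open('w19.pkl','rb'))
c=f['color'][110:240,190:310,::-1]; cv2.imwrite('pics/w19a.png',cv2.resize(c,None,fx=4.5,fy=4.5,interpolation=cv2.INTER_CUBIC))
a=tobase(ray(f,[[249,131]],.0395)[0]);b=tobase(ray(f,[[251,222.5]],.0295)[0]);d=a-b
print(a,b,np.arctan2(-d[1],d[0]),np.hypot(*d))
```

```text
[ 29.92135591 -23.80948978] [29.46514545 67.79537699] 1.5658161689544292 91.60600276878007
```

View pics/w19a.png

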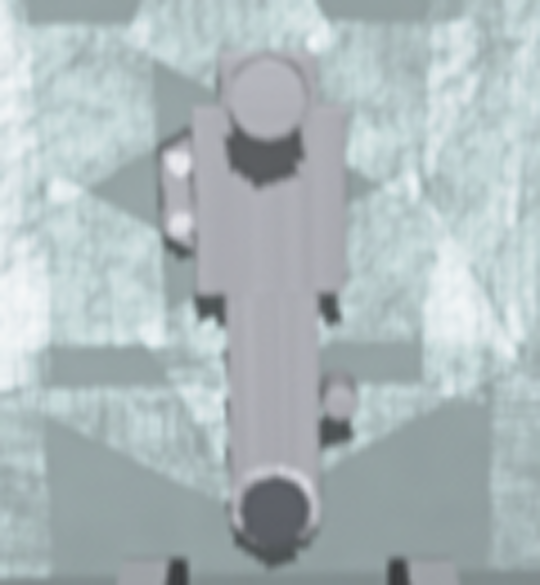

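```bash
python3 -c "
from rig import arm; print(arm.sign_off())"
```

```text
the job is handed in; nothing more can be done
None
```

The nut is seated flat in the pocket and the keeper is round against its stop pin. I handed the job in at about 21 s, with the gripper clear of everything.

- **Nut:** I gripped it lightly, turned it 24° and slid it along the floor to just short of the pocket. Then I nudged it on with the rear pad. It tipped at the pocket's edge and dropped in about 37 mm along the base's x (drawn place: 30 mm). The picture afterwards matched the outline of a seated nut. The highest vertical wrist force I read while sliding was 3.9 N, higher than I wanted but under the 6 N limit. I only read force at the end of each move, so short peaks in between were not seen.
- **Keeper:** I pushed the stud round its arc. At the end the arm stopped moving while the wrist force rose from about 2.5 to about 7 N, which I took as contact with the stop pin. I then backed off without dragging the stud. The last picture shows the strap touching the pin, at about 1.566 rad against the nominal 1.571, which is within measuring error.
- **Other checks:** In the last pictures the nut still lies flat under the strap. The washer and small nut look unmoved, and the wrist force reads zero. I saw no sign of contact with the items on the bench.

No check failed. The one disagreement was the seated nut appearing about 0.8 mm towards -y of the base's centre line, which is within the calibration error and the pocket's clearance.

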